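# Lid a pantry container from the spring dispenser

## Task

Draw the top wooden lid out of the green spring dispenser by its free end, so that the next lid comes up into place, and lay it flat on the marble board and let go. Then pick it up by the black ridge in its middle, seat it fully in the mouth of the blue container, and fold both orange clip flaps down flat over its ends. Leave the other lids in the dispenser and do not disturb the jar, tin and bowl.

Things in the scene. Friction and masses are not known exactly. Their poses are not given: they have to be found in the camera images.
- dispenser: Green lid dispenser, fixed, 148 long (x) x 76 wide (y) x 141 mm high. Origin: centre of underside, z up. Holds four equal lids stacked on a spring lifter, their axes along its own. The top lid leaves only along the dispenser's -x, straight and level, drawn at least 140 mm (2 mm play each side, 3 to 6 N; near the end the spring lifts its tail with about 2 N).
- dispenser_hood (a point): Middle of the hood's front edge, top side: dispenser x = -25 mm, 141 mm up. The hood covers the rear (x = -25 to +74 mm); its lips, underside 119 mm up, hold the top lid down. In front of it the lid's end (x = -67 to -25 mm) is free and can be pinched across its 62 mm width; the side posts there are only 90 mm high.
- dispenser_stop (a point): Top of the front stop, dispenser x = -71 mm, 105 mm up, 34 mm wide: it keeps the lower lids in; the top lid's runners pass on either side of it.
- lid_top: Top lid of the stack, the one to use, about 60 g, ends alike. Panel 134 (x) x 62 (y) x 6 mm, its underside 18 mm above the lid's origin. Below it two runners, 110 mm long, 18 deep, outer faces at y = +-25 mm. On top a black ridge 44 (x) x 12 (y) mm, 24 to 38 mm above the origin. Origin: centre of the runners' underside, z up; at the start 94 mm above the dispenser's.
- lid_ridge (a point): Centre of the black grip ridge of that lid, 31 mm above the lid's origin.
- lid_second: The next lid, the same as the top one, 24 mm below it at the start (origin 70 mm above the dispenser's); the spring lifts it to 94 mm when the top lid has left.
- lid_third: Third lid of the stack, same shape, another 24 mm lower.
- lid_fourth: Lowest lid of the stack, same shape, another 24 mm lower, on the lifter.
- board: White marble board, fixed, 150 (x) x 130 (y) x 12 mm thick. Origin: centre of its underside.
- container: Blue container, fixed, 140 (x) x 77 (y) x 66 mm high. Origin: centre of underside, z up. Seated, the lid's origin is 42 mm above this origin, centred, lid x along container x, either way round; its top is then level with the side guards (66 mm up, inner faces 69 mm apart), which leave no room for fingers at its long sides.
- container_mouth (a point): Centre of the mouth, 60 mm above the container's origin, level with the ledge that carries the lid's panel. The mouth is 116 (x) x 56 mm (y): the lid's runners go in with 3 mm play each side.
- flap_a (a joint): Orange clip flap at the container's +x end, 30 wide, 36 long, 4 mm thick; hinge along y at x = +74 mm, 70 mm above the container's origin. Rad: 0 upright, negative leaning outward (start -0.5 to -0.1), 1.57 folded inward flat over the lid's end (its edge then at x = 38 mm, top 72 mm up). Hinge friction 0.03 N m; stays where left.
- flap_b (a joint): The same flap at the -x end of the container (hinge at x = -74 mm; folds towards +x).
- flap_a_tip (a point): Middle of the free edge of flap a, 36 mm from its hinge.
- flap_b_tip (a point): Middle of the free edge of flap b, 36 mm from its hinge.
- jar: Amber glass jar, diameter 68, 95 mm high; to be left alone. Origin: centre of its underside.
- tin: Tin can, diameter 64, 75 mm high; to be left alone. Origin: centre of its underside.
- bowl: White bowl, diameter 90, 45 mm high; to be left alone. Origin: centre of its underside.
There are look-alikes about, which are no part of the job. What is shaped like the lid_fourth but turquoise is not meant.

How it is judged:
By the outcome, as a careful person would: the job done as asked, in the order asked, and still so for the second after the job is handed in, with the robot touching nothing.
It also fails if it takes over 61 s, if anything falls off the work surface, if the arm or the gripper's body presses on something with over 40 N, if the wrist force passes 120 N, or if a joint passes its speed limit or range.

## Robot

A 6-joint arm with a two-finger parallel gripper is mounted at the origin on the work surface. World frame = base frame: x ahead of the robot, y to its left, z up, the work surface at z = 0. Lengths are in mm, angles in rad, forces in N, time in s.
With the tool pointing down it reaches from about 350 to 775 mm from the base axis. Payload 7.3 kg.
Tool frame: the origin (TCP) lies at the very end of the fingers, on their centre line; the grasp point (between the pads) lies 19 mm behind it (bot.grip_point_offset is the distance from the TCP to the grasp point, in mm); z points along the fingers, y is the line along which they close (so a half turn about z gives the same grasp; the last joint's range is limited). The gripper opens to 92 mm and grips with 3 to 60 N. Pads are 19 mm wide; open, the fingers measure 130 mm over their backs; the gripper's body (75 mm by 190 mm) begins 47 mm behind the grasp point.
Start: joints at [1.149, 0.342, 1.524, -0, 1.275, -0.146], TCP at [142.951, 505.183, 226.741] pointing down, gripper open.
Joint ranges: [-2.53, 2.53], [-0.77, 2.02], [0.04, 2.7], [-1, 4.14], [0.28, 2.66], [-3.11, 3.11]. Speed limits (rad/s): [2.57, 2.57, 3.14, 3.14, 3.14, 3.14].

## Interface

Orientations are given as [roll, pitch, yaw] about the fixed x, y, z axes, in that order (R = Rz(yaw) Ry(pitch) Rx(roll)).
In Python, from plant import bot gives the robot as it stands. The module is installed in compiled form; this text tells all that it offers.
- The arm moves only by the shell command python3 -m jog 'ROWS' [OPENING]. ROWS is JSON, a list of rows, each a list of 6 numbers: the shift along the tool's x, y, z in mm, then the turn, a rotation vector about the tool's x, y, z in rad. In form: [[dx, dy, dz, rx, ry, rz], ...]. A call has 1 to 12 rows; each row shifts and turns the commanded pose from where the row before left it, along the tool's axes as they then stand; what a row does not reach is not made up. A row lasts 1/10 s, in which the tool goes at most 50 mm and 8.59 degrees, less where a joint would pass 70% of its speed; a pose out of reach is approached as far as the arm can. A call with a gripper value outside its range is refused whole. OPENING is the opening in per cent of the stroke, from 0 (shut) to 100 (fully open), set as the call begins (- or left out, the last holds). The fingers move at their own pace and stop on an object; the grip force is fixed at half the most. Time passes only in rows, so rows that do not move let the fingers close. It gives the time, the measured TCP pose, the force, the opening and the grip force at its end, in the units of the state.
- bot.get_obs(): the state, without advancing time (a new reading comes with each control period).
- bot.capture(name): name is "scene" or "top" or "wrist"; returns the picture (480x640x3 uint8, red, green, blue); there is no depth.
- bot.camera_model(name): a dict with "fx", "fy", "cx", "cy" (pixels), "position" and "orientation" of the camera in the world; the wrist camera has in their place "T_tool_cam" (4x4, takes a point from camera to tool coordinates, whose origin is the TCP and whose axes are the flange's). Camera axes: x right, y down, z forward; pixel columns grow to the right and rows downward; lengths in mm; the calibration is good to about 2 mm. The wrist camera is an equidistant fisheye: a pixel r from the principal point sees the ray r / f radians off the axis. A picture is of the moment at which its call begins: read the wrist's pose just before it. camera_model takes no time and is no camera call.
- bot.close_job(): hands the job in; it is judged then, once.
Trained networks look in the newest picture that a camera, given by its name, has taken for a name from the list of things; names that differ only in an ending like _2 or _b are one class to them, and where a whole thing is asked for, a point or a joint stands for the part that bears it (a point fixed in the world has none). Each returns a list of dicts, best first, with "p" (0 to 1); they miss things now and then, are a little off and sometimes report something else, mostly with a low value. They report only what shows in the picture. A call takes as long as a camera call. They do not tell look-alikes from the thing itself.
- bot.outline_of(target, camera): "mask" (480x640 bool, what is visible of it) and "pixel" ([column, row] in pixels, amid what is visible of it).
The state is a dict: "time": time; "joint_positions": joint angles; "dq": joint speeds; "tau": joint torques, N m; "tool_pos": TCP position; "tcp_rot": TCP orientation; "contact_force": force on the tool from outside, world axes, zero at the start; "moment": the same for the moment, N m; "grip_width": finger opening in mm; "finger_force": force on a finger pad.
Only numpy, scipy, OpenCV 4.12 (cv2) and the standard library are available. Lean on these libraries where they do the work, as an engineer would, in place of code of your own. Each camera call takes 0.05 s, during which the arm holds its last target. There are 200 camera calls.

## Working session

There is one attempt and no reset: what is moved stays moved. The work goes in short steps, Python scripts to look and compute and a shell command to move; the robot and the scene stay as the last step left them, time stands still between calls to the robot, and variables do not carry over. Pictures are saved under pics/ and viewed, at most 10 in all, crops included, and the job is handed in when it is done.

```bash
mkdir -p pics; cat > h.py <<'E'
import numpy as np, cv2
from scipy.spatial.transform import Rotation as R
from plant import bot
def save(im,n): cv2.imwrite('pics/'+n+'.png', im[:,:,::-1])
E
python3 - <<'E'
from h import *
print({k:np.round(v,3) for k,v in bot.get_obs().items()})
for c in ("scene","top","wrist"): print(c,bot.camera_model(c))
a=bot.capture("scene");b=bot.capture("top")
save(a,"s0");save(b,"t0")
for t in ("dispenser","board","container","lid_top","flap_a","jar","lid_ridge"):
  for c in ("scene","top"):
    print(t,c,[(round(d["p"],2),np.round(d["pixel"]),int(d["mask"].sum())) for d in bot.outline_of(t,c)])
print(bot.get_obs()["time"])
E
```

```text
{'time': np.float64(0.0), 'joint_positions': array([ 1.149,  0.343,  1.525,  0.   ,  1.275, -0.146]), 'dq': array([-0.001,  0.002, -0.   , -0.   , -0.   , -0.001]), 'tau': array([ 2.0000e-03, -4.3123e+01, -2.4423e+01,  7.2000e-02,  5.6000e-02,
       -0.0000e+00]), 'tool_pos': array([142.779, 504.775, 226.044]), 'tcp_rot': array([-3.14 , -0.   ,  2.866]), 'contact_force': array([ 0.507, -0.386,  0.753]), 'moment': array([-0.021, -0.046, -0.019]), 'finger_force': np.float64(0.0), 'grip_width': np.float64(91.924)}
scene {'fx': 532.4179410672178, 'fy': 532.4179410672178, 'cx': 320.33037380012746, 'cy': 234.14633343225645, 'position': array([1133.32539102,  488.06177193,  741.46700678]), 'orientation': array([-2.28648497,  0.01026317,  2.32882815])}
top {'fx': 473.96882250702595, 'fy': 473.96882250702595, 'cx': 322.3497694153907, 'cy': 236.6623492329198, 'position': array([ 517.0800092 ,  -24.09869043, 1138.9130593 ]), 'orientation': array([-3.02612797,  0.02263568, -1.55350082])}
wrist {'fx': 371.64829954431775, 'fy': 371.64829954431775, 'cx': 317.0121659994455, 'cy': 242.58400380189718
[... 573 characters left out ...]
, (0.18, array([296., 174.]), 76)]
board top [(0.86, array([306., 270.]), 3441)]
container scene [(0.91, array([264., 186.]), 3540)]
container top [(0.79, array([453., 298.]), 3446)]
lid_top scene [(0.62, array([470., 286.]), 1004)]
lid_top top [(0.91, array([210., 278.]), 602)]
flap_a scene [(0.47, array([233., 158.]), 197), (0.43, array([295., 171.]), 62)]
flap_a top [(0.48, array([423., 310.]), 90), (0.46, array([493., 286.]), 193), (0.4, array([210., 279.]), 567), (0.26, array([307., 272.]), 3463)]
jar scene [(0.98, array([327., 358.]), 2548)]
jar top [(0.79, array([266., 186.]), 864)]
lid_ridge scene [(0.61, array([469., 289.]), 979)]
lid_ridge top [(0.71, array([206., 279.]), 588)]
0.8
```

View pics/t0.png

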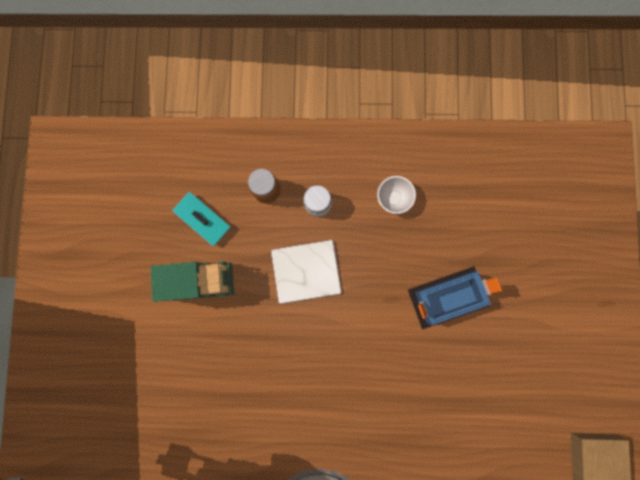

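View pics/s0.png

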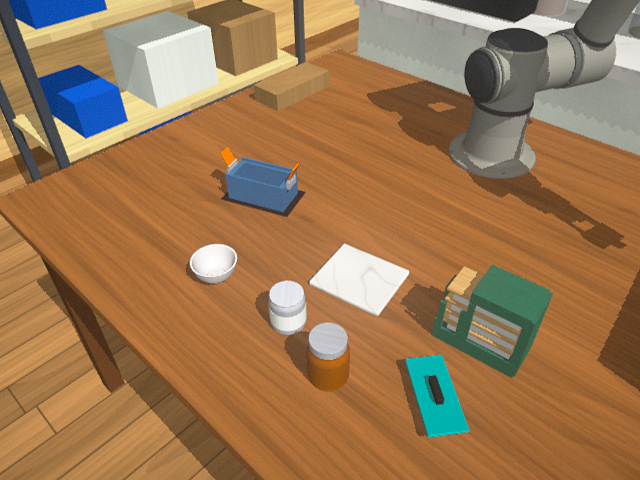

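The top view shows the dispenser at (190,280) with its free end to the right (world -y), the board at (306,271), the container at (453,298) with flaps at (423,310) and (493,286), and a turquoise look-alike at (202,218). The scene view agrees: dispenser at (495,320), container at (262,186).

```bash
cat >> h.py <<'E'
def cam(c,obs=None):
    m=bot.camera_model(c)
    if c=="wrist":
        o=obs or bot.get_obs(); T=np.eye(4);T[:3,:3]=R.from_euler('xyz',o["tcp_rot"]).as_matrix();T[:3,3]=o["tool_pos"]
        T=T@m["T_tool_cam"]; return m,T[:3,:3],T[:3,3],True
    return m,R.from_euler('xyz',m["orientation"]).as_matrix(),np.array(m["position"]),False
def ray(C,px):
    m,Rm,p,fe=C; px=np.atleast_2d(px).astype(float)
    u=(px-[m["cx"],m["cy"]])/[m["fx"],m["fy"]]; r=np.linalg.norm(u,axis=1,keepdims=True)
    if fe: d=np.hstack([u/np.maximum(r,1e-9)*np.sin(r),np.cos(r)])
    else: d=np.hstack([u,np.ones_like(r)])
    return d@Rm.T
def atz(C,px,z):
    d=ray(C,px); p=C[2]; return (p+d*((z-p[2])/d[:,2:]))[:,:2]
def proj(C,P):
    m,Rm,p,fe=C; q=(np.atleast_2d(P)-p)@Rm
    if fe:
        r=np.linalg.norm(q[:,:2],axis=1,keepdims=True); u=q[:,:2]/np.maximum(r,1e-9)*np.arctan2(r,q[:,2:])
    else: u=q[:,:2]/q[:,2:]
    return u*[m["fx"],m["fy"]]+[m["cx"],m["cy"]]
def rect(C,mask,z):
    "mask contour taken to height z in world; min-area rectangle: centre, size, angle of long side (deg)"
    cs,_=cv2.findContours(mask.astype(np.uint8),0,cv2.CHAIN_APPROX_NONE); c=max(cs,key=len)[:,0,:]
    (cx,cy),(w,h),a=cv2.minAreaRect(atz(C,c,z).astype(np.float32))
    if h>w: w,h,a=h,w,a+90
    return np.round([cx,cy,w,h,(a+90)%180-90],1)
E
python3 - <<'E'
from h import *
C=cam("top"); 
hood=atz(C,[[151,266],[197,264],[199,300],[153,301]],141); print("hood",hood.round(),hood.mean(0).round())
im=bot.capture("top")
for t,z in (("board",12),("container",60),("lid_top",118),("flap_a",90),("jar",95),("tin",75),("bowl",45)):
    for d in bot.outline_of(t,"top")[:2]: print(t,rect(C,d["mask"],z), atz(C,d["pixel"],z).round())
E
```

```text
hood [[564. 363.]
 [570. 265.]
 [495. 257.]
 [491. 355.]] [530. 310.]
board [563.8  41.8 151.  131.6 -80.2] [[561.  45.]]
container [ 514.9 -297.9  201.    96.2  -69.7] [[ 510. -285.]]
container [536.4 316.7 151.6  83.6 -83.9] [[543. 326.]]
lid_top [542.  246.1  60.6  48.5   6.9] [[545. 247.]]
lid_top [ 515.5 -284.5  188.7   91.8  -70.2] [[ 512. -274.]]
flap_a [ 538.2 -370.7   34.4   30.7   20.6] [[ 534. -376.]]
jar [751.5 134.9  82.6  62.9  40.9] [[753. 135.]]
tin [721.9  14.6  69.5  61.7   1.2] [[720.  18.]]
bowl [ 746.8 -168.9   86.5   85.7  -89.3] [[ 748. -172.]]
bowl [762.1 142.8  82.2  66.8  45.6] [[763. 142.]]
```

```bash
cat >> h.py <<'E'
def plan(pos,yaw=None,rp=None,n=None,step=48.,start=None):
    "print jog rows from measured (or given) pose to a tool-down pose"
    o=bot.get_obs(); p=np.array(o["tool_pos"]) if start is None else np.array(start[0],float)
    e=np.array(o["tcp_rot"]) if start is None else np.array(start[1],float)
    R0=R.from_euler('xyz',e); y=e[2] if yaw is None else yaw
    R1=R.from_euler('xyz',[np.pi,0,y]) if rp is None else R.from_euler('xyz',[rp[0],rp[1],y])
    rv=(R0.inv()*R1).as_rotvec(); d=np.array(pos)-p
    n=n or int(max(np.ceil(np.linalg.norm(d)/step),np.ceil(np.linalg.norm(rv)/.147),1))
    rows=[]
    for i in range(n):
        Ri=R0*R.from_rotvec(rv*i/n); rows.append([round(float(v),1) for v in Ri.inv().apply(d/n)]+[round(float(v),4) for v in rv/n])
    print(n,str(rows).replace(' ',''))
E
python3 -c "
from h import *
plan([538,222,240],1.62)"
```

```text
11 [[-41.6,-15.0,-1.2,0.0,-0.0,0.1133],[-43.0,-10.2,-1.2,0.0,-0.0,0.1133],[-43.9,-5.3,-1.2,0.0,-0.0,0.1133],[-44.2,-0.3,-1.2,0.0,-0.0,0.1133],[-43.9,4.7,-1.2,0.0,-0.0,0.1133],[-43.1,9.7,-1.2,0.0,-0.0,0.1133],[-41.8,14.5,-1.2,0.0,-0.0,0.1133],[-39.9,19.1,-1.2,0.0,-0.0,0.1133],[-37.4,23.5,-1.2,0.0,-0.0,0.1133],[-34.5,27.6,-1.2,0.0,-0.0,0.1133],[-31.2,31.3,-1.2,0.0,-0.0,0.1133]]
```

```bash
python3 -m jog '[[-41.6,-15,-1.2,0,0,0.113],[-43,-10.2,-1.2,0,0,0.113],[-43.9,-5.3,-1.2,0,0,0.113],[-44.2,-0.3,-1.2,0,0,0.113],[-43.9,4.7,-1.2,0,0,0.113],[-43.1,9.7,-1.2,0,0,0.113],[-41.8,14.5,-1.2,0,0,0.113],[-39.9,19.1,-1.2,0,0,0.113],[-37.4,23.5,-1.2,0,0,0.113],[-34.5,27.6,-1.2,0,0,0.113],[-31.2,31.3,-1.2,0,0,0.113],[0,0,0,0,0,0]]' 100
python3 - <<'E'
from h import *
o=bot.get_obs(); im=bot.capture("wrist"); save(im,"w1"); C=cam("wrist",o)
print(o["tool_pos"],o["tcp_rot"],o["contact_force"],o["time"])
for t,z in (("lid_top",118),("dispenser",141),("board",12)):
    for d in bot.outline_of(t,"wrist")[:2]: print(t,d["p"],d["pixel"],rect(C,d["mask"],z), atz(C,d["pixel"],z).round())
np.save("o1.npy",o,allow_pickle=True)
E
```

```text
time: 2.4
tool_pos: [542.4, 219.0, 239.4]
tcp_rot: [3.14, 0.001, 1.615]
contact_force: [0.4, 1.0, -0.1]
grip_width: 91.9
finger_force: 0.0
[542.35015789 218.96896322 239.35095921] [3.14006583e+00 1.12635481e-03 1.61498351e+00] [ 0.37849818  0.9556164  -0.13686229] 2.4
lid_top 0.69 [319.1, 203.9] [543.7 242.5  62.   40.7   6.3] [[544. 244.]]
board 0.96 [331.8, 351.4] [565.6  44.8 133.7  50.8   3.7] [[568.  52.]]
```

View pics/w1.png

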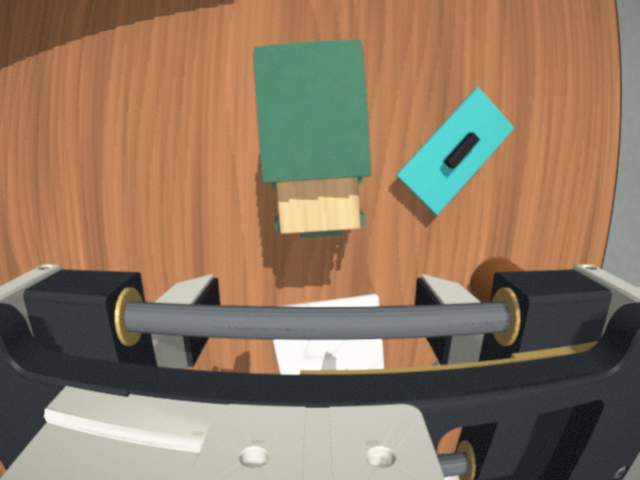

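The wrist view shows the green hood with corners (254,46),(361,40),(370,174),(263,182) and the bare wooden lid end from (277,180) to its front edge (280,233)–(360,230).

```bash
python3 - <<'E'
from h import *
o=np.load("o1.npy",allow_pickle=True).item(); C=cam("wrist",o)
h=atz(C,[[254,46],[361,40],[370,174],[263,182]],141); print(h.round(1))
for a,b in ((0,1),(3,2),(3,0),(2,1)): print(np.linalg.norm(h[b]-h[a]).round(1),np.degrees(np.arctan2(*(h[b]-h[a])[::-1])).round(1))
l=atz(C,[[280,233],[360,230]],118); print(l.round(1),np.linalg.norm(l[1]-l[0]),np.degrees(np.arctan2(*(l[1]-l[0])[::-1])))
th=np.radians(96.0); ex=np.array([np.cos(th),np.sin(th)])
print("origin from hood",h.mean(0)-24.5*ex,"from lid",l.mean(0)+67*ex)
E
```

```text
[[493.4 357.4]
 [567.  364.6]
 [577.6 269.9]
 [503.7 261. ]]
73.9 5.5
74.4 6.8
97.0 96.1
95.3 96.4
[[514.4 219.7]
 [576.2 224.8]] 61.97462944877916 4.724305101302112
origin from hood [537.97562312 288.85052684] from lid [538.28728689 288.86948148]
```

```bash
python3 -c "
from h import *
plan([543.7,237.2,180],1.679)
plan([543.7,237.2,101],1.679,start=([543.7,237.2,180],[np.pi,0,1.679]))"
```

```text
2 [[6.8,3.4,29.9,-0.0004,-0.0002,-0.0273],[6.7,3.6,29.9,-0.0004,-0.0002,-0.0273]]
2 [[0.0,-0.0,39.5,0.0,0.0,0.0],[0.0,-0.0,39.5,0.0,0.0,0.0]]
```

```bash
python3 -m jog '[[6.8,3.4,30,0,0,-0.032],[6.7,3.6,30,0,0,-0.032],[0,0,0,0,0,0],[0,0,26,0,0,0],[0,0,26,0,0,0],[0,0,26,0,0,0],[0,0,0,0,0,0],[0,0,0,0,0,0]]' 100
```

```text
time: 3.4
tool_pos: [544.8, 237.1, 103.6]
tcp_rot: [3.14, -0.0, 1.687]
contact_force: [-0.1, -0.4, 0.1]
grip_width: 91.8
finger_force: 0.0
```

```bash
python3 -m jog '[[0,-1,2,0,0,0.007],[0,0,0,0,0,0],[0,0,0,0,0,0]]' 100; python3 -m jog '[[0,0,0,0,0,0],[0,0,0,0,0,0],[0,0,0,0,0,0],[0,0,0,0,0,0],[0,0,0,0,0,0],[0,0,0,0,0,0]]' 0
```

```text
time: 3.7
tool_pos: [544.1, 236.6, 101.1]
tcp_rot: [3.14, -0.0, 1.68]
contact_force: [0.6, 0.1, 0.2]
grip_width: 91.6
finger_force: 0.0
time: 4.3
tool_pos: [543.7, 236.4, 99.9]
tcp_rot: [-3.142, -0.0, 1.68]
contact_force: [-0.6, 0.4, 0.4]
grip_width: 61.1
finger_force: 30.0
```

```bash
python3 -m jog '[[-6,0,0,0,0,0],[-12,0,0,0,0,0],[-12,0,0,0,0,0],[-12,0,0,0,0,0],[-12,0,0,0,0,0],[-12,0,0,0,0,0]]' 0; python3 -m jog '[[-12,0,0,0,0,0],[-12,0,0,0,0,0],[-12,0,0,0,0,0],[-12,0,0,0,0,0],[-12,0,0,0,0,0],[-12,0,0,0,0,0],[-12,0,0,0,0,0],[-6,0,0,0,0,0],[0,0,0,0,0,0]]' 0
python3 - <<'E'
from h import *
o=bot.get_obs(); im=bot.capture("wrist"); save(im,"w2"); a=bot.capture("scene"); save(np.hstack([im[::1,:640],a])[:, :][::1,::1] if 0 else cv2.resize(np.hstack([im,a]),(800,300)),"w2")
print(o["tool_pos"],o["grip_width"],o["time"])
E
```

```text
time: 4.9
tool_pos: [550.9, 169.6, 99.9]
tcp_rot: [-3.141, -0.0, 1.679]
contact_force: [-1.6, 3.6, 0.4]
grip_width: 61.7
finger_force: 30.0
time: 5.8
tool_pos: [560.7, 80.3, 99.8]
tcp_rot: [-3.141, 0.0, 1.679]
contact_force: [-0.4, -0.1, -0.7]
grip_width: 61.6
finger_force: 30.0
[560.65629145  80.28808446  99.76270245] 61.5970231754329 5.8
```

View pics/w2.png

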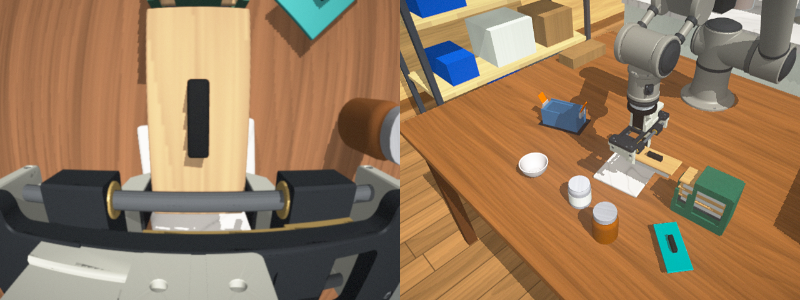

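The composite shows the lid clear of the dispenser, level in the fingers, ridge at (198,118) in the left half; the next lid is up in the dispenser (right half, (690,180)).

```bash
python3 -c "
from h import *
plan([573,-9,50],1.74,step=30)"
```

```text
4 [[-22.8,0.6,12.5,-0.0,-0.0001,-0.0151],[-22.8,0.3,12.5,-0.0,-0.0001,-0.0151],[-22.8,-0.0,12.5,-0.0,-0.0001,-0.0151],[-22.8,-0.4,12.5,-0.0,-0.0001,-0.0151]]
```

```bash
python3 -m jog '[[-22.8,0.6,2,0,0,-0.015],[-22.8,0.3,16,0,0,-0.015],[-22.8,0,16,0,0,-0.015],[-22.8,-0.4,16,0,0,-0.015],[0,0,12,0,0,0],[0,0,8,0,0,0],[0,0,5,0,0,0],[0,0,3,0,0,0],[0,0,0,0,0,0],[0,0,0,0,0,0]]' 0
```

```text
time: 6.9
tool_pos: [573.4, -8.5, 22.4]
tcp_rot: [3.141, 0.0, 1.741]
contact_force: [-0.5, -0.3, -0.3]
grip_width: 61.7
finger_force: 30.0
```

```bash
python3 -m jog '[[0,0,2,0,0,0],[0,0,0,0,0,0],[0,0,0,0,0,0]]' 0;python3 -m jog '[[0,0,1,0,0,0],[0,0,1,0,0,0],[0,0,0,0,0,0],[0,0,0,0,0,0]]' 0
```

```text
time: 7.2
tool_pos: [573.1, -9.0, 20.1]
tcp_rot: [3.141, 0.0, 1.74]
contact_force: [-0.5, 0.5, -0.3]
grip_width: 61.2
finger_force: 30.0
time: 7.6
tool_pos: [573.0, -9.0, 17.8]
tcp_rot: [-3.142, -0.0, 1.74]
contact_force: [-1.0, 0.1, -0.9]
grip_width: 61.4
finger_force: 30.0
```

```bash
python3 -m jog '[[0,0,1,0,0,0],[0,0,0,0,0,0],[0,0,0,0,0,0]]' 0;python3 -m jog '[[0,0,1,0,0,0],[0,0,0,0,0,0],[0,0,0,0,0,0]]' 0
```

```text
time: 7.9
tool_pos: [573.2, -9.0, 17.2]
tcp_rot: [3.141, 0.0, 1.74]
contact_force: [-0.1, 0.0, 2.6]
grip_width: 61.5
finger_force: 30.0
time: 8.2
tool_pos: [573.3, -9.1, 17.0]
tcp_rot: [3.141, 0.0, 1.74]
contact_force: [-2.6, -1.4, 10.5]
grip_width: 61.5
finger_force: 30.0
```

```bash
python3 -m jog '[[0,0,-0.8,0,0,0],[0,0,0,0,0,0],[0,0,0,0,0,0],[0,0,0,0,0,0],[0,0,-15,0,0,0],[0,0,-30,0,0,0],[0,0,-30,0,0,0],[0,0,-30,0,0,0],[0,0,-25,0,0,0],[0,0,0,0,0,0],[0,0,0,0,0,0]]' 100
python3 - <<'E'
from h import *
o=bot.get_obs(); im=bot.capture("wrist"); save(im,"w3"); C=cam("wrist",o); np.save("o3.npy",o,allow_pickle=True)
print(o["tool_pos"],o["tcp_rot"],o["grip_width"],o["time"])
for t,z in (("lid_top",36),("lid_ridge",36)):
    for d in bot.outline_of(t,"wrist")[:2]: print(t,d["p"],d["pixel"],rect(C,d["mask"],z), atz(C,d["pixel"],z).round())
x,y,w,h,a=0,0,0,0,0
g=cv2.cvtColor(im,cv2.COLOR_RGB2GRAY)
E
```

```text
time: 9.3
tool_pos: [573.0, -9.0, 146.6]
tcp_rot: [3.141, 0.0, 1.74]
contact_force: [0.3, -0.1, -0.8]
grip_width: 91.8
finger_force: 0.0
[572.98311665  -9.02519657 146.59150689] [3.14122311e+00 1.33740755e-05 1.73979325e+00] 91.80341013793213 9.3
lid_top 0.74 [317.4, 164.9] [564.8  44.  134.   63.1 -80.4] [[565.  45.]]
lid_ridge 0.7 [315.7, 163.2] [564.6  44.2 133.3  63.3 -80. ] [[563.  46.]]
```

View pics/w3.png

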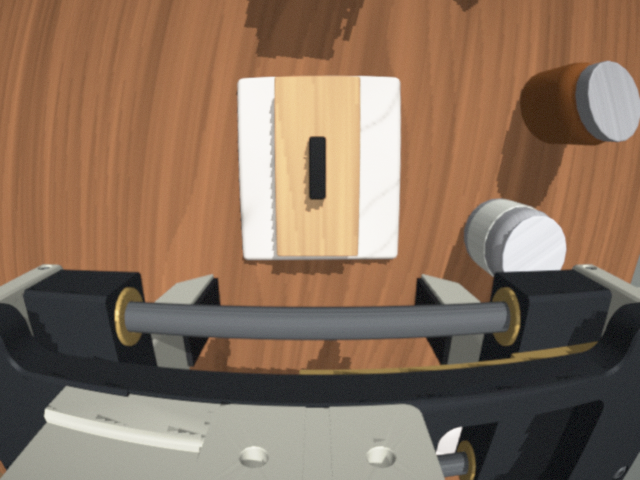

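The lid lies flat on the board, its ridge at pixel (317,167).

```bash
python3 -m jog '[[26.8,0.8,0,0,0,0],[26.8,0.8,20,0,0,0],[0,0,30,0,0,0],[0,0,30,0,0,0],[0,0,20,0,0,0],[0,0,7,0,0,0],[0,0,0,0,0,0],[0,0,0,0,0,0]]' 100
```

```text
time: 10.25
tool_pos: [566.1, 44.0, 40.2]
tcp_rot: [3.141, 0.0, 1.74]
contact_force: [1.0, -0.1, 0.3]
grip_width: 91.8
finger_force: 0.0
```

```bash
python3 -c "
from h import *
o=bot.get_obs();print(o['tool_pos'],o['contact_force']);plan([564.8,44,38.5],1.742,n=1)"
```

```text
[566.06996783  43.98683394  40.20458063] [ 0.95647368 -0.10778897  0.2684408 ]
1 [[0.2,-1.3,1.7,0.0007,0.0001,-0.0023]]
```

```bash
python3 -m jog '[[0.2,-1.3,1.7,0,0,-0.002],[0,0,0,0,0,0],[0,0,0,0,0,0],[0,0,0,0,0,0],[0,0,0,0,0,0],[0,0,0,0,0,0],[0,0,0,0,0,0],[0,0,0,0,0,0]]' 0
```

```text
time: 11.05
tool_pos: [564.3, 44.0, 38.0]
tcp_rot: [3.142, -0.0, 1.742]
contact_force: [-0.5, -0.3, 0.2]
grip_width: 32.7
finger_force: 0.0
```

```bash
python3 -m jog '[[0,0,0,0,0,0],[0,0,0,0,0,0],[0,0,0,0,0,0],[0,0,0,0,0,0],[0,0,0,0,0,0]]' 0; python3 -c "
from h import *
plan([517,-230,220],1.9,start=([564.6,44,120],[np.pi,0,1.742]))"
```

```text
time: 11.55
tool_pos: [564.3, 44.1, 38.0]
tcp_rot: [-3.141, -0.0, 1.742]
contact_force: [0.2, -0.5, -1.2]
grip_width: 11.9
finger_force: 30.0
7 [[-37.4,-13.4,-14.3,0.0,0.0,-0.0226],[-37.1,-14.2,-14.3,0.0,0.0,-0.0226],[-36.8,-15.0,-14.3,0.0,0.0,-0.0226],[-36.4,-15.9,-14.3,0.0,0.0,-0.0226],[-36.1,-16.7,-14.3,0.0,0.0,-0.0226],[-35.7,-17.5,-14.3,0.0,0.0,-0.0226],[-35.3,-18.3,-14.3,0.0,0.0,-0.0226]]
```

```bash
python3 -m jog '[[0,0,-20,0,0,0],[0,0,-40,0,0,0],[0,0,-45,0,0,0],[0,0,-45,0,0,0],[0,0,-32,0,0,0],[0,0,-10,0,0,0]]' 0; python3 -c "
from h import *
plan([432,-416,230],1.925,step=45)"
```

```text
time: 12.15
tool_pos: [565.8, 44.0, 234.1]
tcp_rot: [3.135, 0.001, 1.742]
contact_force: [-0.8, -0.5, -0.3]
grip_width: 11.4
finger_force: 30.0
11 [[-39.1,-19.1,0.3,0.0006,0.0002,-0.0167],[-38.8,-19.8,0.3,0.0006,0.0002,-0.0167],[-38.5,-20.4,0.3,0.0006,0.0002,-0.0167],[-38.1,-21.0,0.3,0.0006,0.0002,-0.0167],[-37.8,-21.7,0.3,0.0006,0.0002,-0.0167],[-37.4,-22.3,0.3,0.0006,0.0002,-0.0167],[-37.0,-22.9,0.3,0.0006,0.0002,-0.0167],[-36.7,-23.5,0.3,0.0006,0.0002,-0.0167],[-36.3,-24.1,0.3,0.0006,0.0002,-0.0167],[-35.8,-24.7,0.4,0.0006,0.0002,-0.0167],[-35.4,-25.3,0.4,0.0006,0.0002,-0.0167]]
```

```bash
python3 -m jog '[[-39.1,-19.1,0,0,0,-0.0167],[-38.8,-19.8,0,0,0,-0.0167],[-38.5,-20.4,0,0,0,-0.0167],[-38.1,-21,0,0,0,-0.0167],[-37.8,-21.7,0,0,0,-0.0167],[-37.4,-22.3,0,0,0,-0.0167],[-37,-22.9,0,0,0,-0.0167],[-36.7,-23.5,0,0,0,-0.0167],[-36.3,-24.1,0,0,0,-0.0167],[-35.8,-24.7,0,0,0,-0.0167],[-35.4,-25.3,0,0,0,-0.0167],[0,0,0,0,0,0]]' 0
python3 -m jog '[[0,0,0,0,0,0]]' 0
python3 - <<'E'
from h import *
o=bot.get_obs(); im=bot.capture("wrist"); save(im,"w4"); C=cam("wrist",o); np.save("o4.npy",o,allow_pickle=True)
print(o["tool_pos"],o["tcp_rot"],o["grip_width"],o["time"])
for t,z in (("container",66),("flap_a",80)):
    for d in bot.outline_of(t,"wrist")[:3]: print(t,d["p"],d["pixel"],rect(C,d["mask"],z), atz(C,d["pixel"],z).round())
E
```

```text
time: 13.35
tool_pos: [428.1, -420.3, 227.7]
tcp_rot: [-3.14, -0.001, 1.921]
contact_force: [0.2, -0.0, -0.5]
grip_width: 11.4
finger_force: 30.0
time: 13.45
tool_pos: [429.8, -416.0, 228.1]
tcp_rot: [-3.141, -0.003, 1.923]
contact_force: [-0.1, 0.3, -1.2]
grip_width: 11.8
finger_force: 30.0
[ 429.80286962 -416.00885781  228.12779033] [-3.14103742 -0.00324039  1.92322227] 11.777621405920897 13.45
container 0.93 [440.0, 130.8] [ 500.7 -298.9  203.2  101.7  -69.7] [[ 502. -298.]]
flap_a 0.78 [454.7, 227.2] [ 540.7 -373.9   42.5   27.3   22.3] [[ 544. -372.]]
flap_a 0.76 [453.7, 40.7] [ 484.5 -218.    44.5   29.7   20.1] [[ 483. -219.]]
flap_a 0.36 [317.1, 217.4] [ 430.8 -418.   139.5  118.4  -69.6] [[ 427. -407.]]
```

View pics/w4.png

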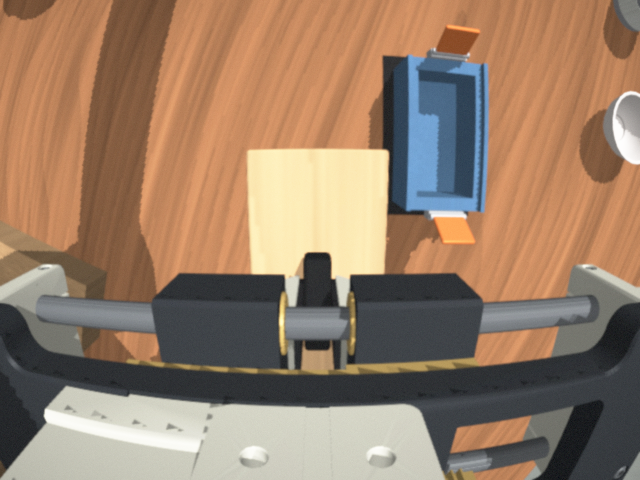

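The lid is held straight; the container at (440,135) is fully visible with flaps at (457,40) and (454,230). I enlarge it for corner positions.

```bash
python3 - <<'E'
import cv2
im=cv2.imread('pics/w4.png')[15:255,380:500]
cv2.imwrite('pics/w4c.png',cv2.resize(cv2.rotate(im,cv2.ROTATE_90_CLOCKWISE),None,fx=3.3333,fy=3.3333,interpolation=cv2.INTER_CUBIC))
E
```

```text
(no output)
```

View pics/w4c.png

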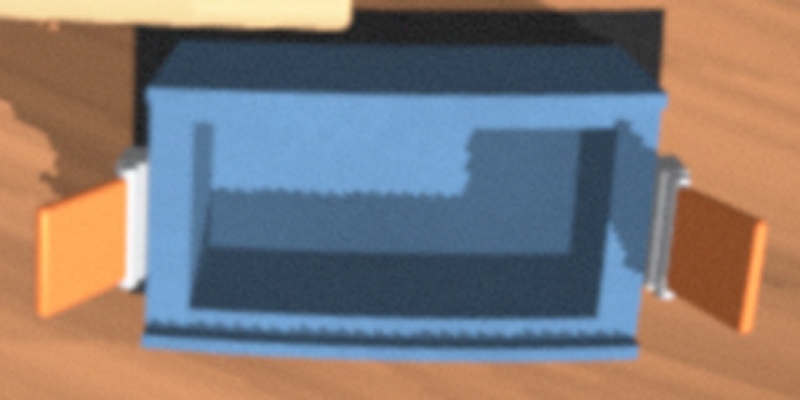

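```bash
python3 - <<'E'
from h import *
o=np.load("o4.npy",allow_pickle=True).item(); C=cam("wrist",o)
def px(a): a=np.array(a,float)/3.3333; return np.c_[380+a[:,1]-.35,254-a[:,0]+.35]
def rep(n,a,z):
    q=atz(C,px(a),z); print(n,q.round(1).tolist(),"c",q.mean(0).round(1))
    for i,j in ((0,1),(3,2),(0,3),(1,2)):
        v=q[j]-q[i]; print("  ",np.linalg.norm(v).round(1),np.degrees(np.arctan2(v[1],v[0])).round(1))
rep("guards",[[148,90],[665,96],[637,358],[143,348]],66)
rep("mouth",[[192,122],[616,122],[597,318],[191,307]],60)
# lid held: front corners & ridge in view, panel top approx 2 below TCP
l=atz(C,[[248,150],[387,150]],226); print(l, np.linalg.norm(l[1]-l[0]))
T=R.from_euler('xyz',o["tcp_rot"]).as_matrix()
print("lid end in tool", (np.c_[l,[226,226]]-o["tool_pos"])@T)
E
```

```text
guards [[500.1, -375.0], [452.1, -244.7], [523.3, -217.7], [571.9, -348.4]] c [ 511.8 -296.4]
   138.9 110.2
   139.5 110.4
   76.6 20.3
   76.1 20.8
mouth [[505.6, -360.9], [464.1, -252.8], [517.9, -232.4], [556.9, -340.7]] c [ 511.1 -296.7]
   115.8 111.0
   115.1 109.8
   55.2 21.5
   57.5 20.8
[[ 379.37259139 -363.94049043]
 [ 435.78429018 -343.18015821]] 60.1104912167586
lid end in tool [[ 66.26820845 -29.35669891   2.35883748]
 [ 66.28062548  30.75378178   2.3255024 ]]
```

```bash
python3 -c "
from h import *
plan([511.5,-296.5,180],1.927,step=40)"
```

```text
4 [[20.6,29.1,12.4,-0.0,-0.0003,-0.0001],[20.6,29.1,12.4,-0.0,-0.0003,-0.0001],[20.6,29.1,12.4,-0.0,-0.0003,-0.0001],[20.6,29.1,12.4,-0.0,-0.0003,-0.0001]]
```

```bash
python3 -m jog '[[20.6,29.1,12,0,0,0],[20.6,29.1,12,0,0,0],[20.6,29.1,12,0,0,-0.004],[20.6,29.1,12,0,0,0],[0,0,25,0,0,0],[0,0,25,0,0,0],[0,0,10,0,0,0],[0,0,0,0,0,0],[0,0,0,0,0,0],[0,0,0,0,0,0]]' 0
python3 -c "
from h import *
o=bot.get_obs();print(o['tool_pos'],o['tcp_rot']);plan([511.5,-296.5,100],1.927,n=1)"
```

```text
time: 14.6
tool_pos: [511.7, -298.6, 123.5]
tcp_rot: [3.14, 0.002, 1.929]
contact_force: [0.4, 0.3, -0.2]
grip_width: 11.7
finger_force: 30.0
[ 511.71796805 -298.61270991  123.4572079 ] [3.14013411e+00 2.12181213e-03 1.92937278e+00]
1 [[2.1,0.5,23.5,0.0015,0.0021,0.0024]]
```

```bash
python3 -m jog '[[2.4,0.1,10,0,0.002,0.002],[0,0,13,0,0,0],[0,0,0,0,0,0],[0,0,0,0,0,0],[0,0,0,0,0,0]]' 0
```

```text
time: 15.1
tool_pos: [510.5, -295.9, 99.1]
tcp_rot: [3.141, -0.002, 1.927]
contact_force: [0.1, 0.4, -1.3]
grip_width: 11.5
finger_force: 30.0
```

```bash
python3 -m jog '[[0,0,7,0,0,0],[0,0,7,0,0,0],[0,0,5,0,0,0],[0,0,0,0,0,0],[0,0,0,0,0,0]]' 0;python3 -m jog '[[0,0,4,0,0,0],[0,0,4,0,0,0],[0,0,2,0,0,0],[0,0,0,0,0,0],[0,0,0,0,0,0]]' 0
```

```text
time: 15.6
tool_pos: [510.2, -295.7, 79.7]
tcp_rot: [-3.141, -0.002, 1.928]
contact_force: [-1.5, 0.4, -0.5]
grip_width: 11.3
finger_force: 30.0
time: 16.1
tool_pos: [510.3, -295.7, 70.0]
tcp_rot: [3.142, -0.002, 1.928]
contact_force: [-0.5, -0.6, -0.4]
grip_width: 11.6
finger_force: 30.0
```

```bash
python3 -m jog '[[0,0,1.5,0,0,0],[0,0,0,0,0,0],[0,0,0,0,0,0]]' 0;python3 -m jog '[[0,0,1,0,0,0],[0,0,0,0,0,0],[0,0,0,0,0,0]]' 0
```

```text
time: 16.4
tool_pos: [510.3, -295.7, 68.5]
tcp_rot: [3.142, -0.002, 1.927]
contact_force: [0.2, -0.2, -1.2]
grip_width: 11.7
finger_force: 30.0
time: 16.7
tool_pos: [510.4, -295.8, 68.0]
tcp_rot: [3.141, -0.002, 1.928]
contact_force: [-1.1, 1.4, 4.1]
grip_width: 11.5
finger_force: 30.0
```

```bash
python3 -m jog '[[0,0,-0.5,0,0,0],[0,0,0,0,0,0],[0,0,0,0,0,0],[0,0,0,0,0,0],[0,0,-10,0,0,0],[0,0,-30,0,0,0],[0,0,-40,0,0,0],[0,0,-40,0,0,0],[0,0,0,0,0,0]]' 100
python3 -m jog '[[-45,0,0,0,0,0],[-45,0,0,0,0,0],[-40,0,0,0,0,0],[0,0,0,0,0,0],[0,0,0,0,0,0],[0,0,0,0,0,0],[0,0,0,0,0,0],[0,0,0,0,0,0],[0,0,0,0,0,0],[0,0,0,0,0,0]]' 0
python3 - <<'E'
from h import *
o=bot.get_obs(); im=bot.capture("wrist"); save(im,"w5"); C=cam("wrist",o)
print(o["tool_pos"],o["tcp_rot"],o["grip_width"],o["time"])
E
```

```text
time: 17.6
tool_pos: [512.9, -297.8, 195.0]
tcp_rot: [3.135, 0.008, 1.928]
contact_force: [0.6, -0.4, -0.3]
grip_width: 78.9
finger_force: 0.0
time: 18.6
tool_pos: [555.9, -417.4, 188.1]
tcp_rot: [3.141, -0.002, 1.928]
contact_force: [0.4, -0.6, -0.1]
grip_width: 8.4
finger_force: 0.0
[ 555.86039792 -417.42902336  188.09746573] [ 3.14134871e+00 -1.71202400e-03  1.92791769e+00] 8.44037192048682 18.6
```

View pics/w5.png

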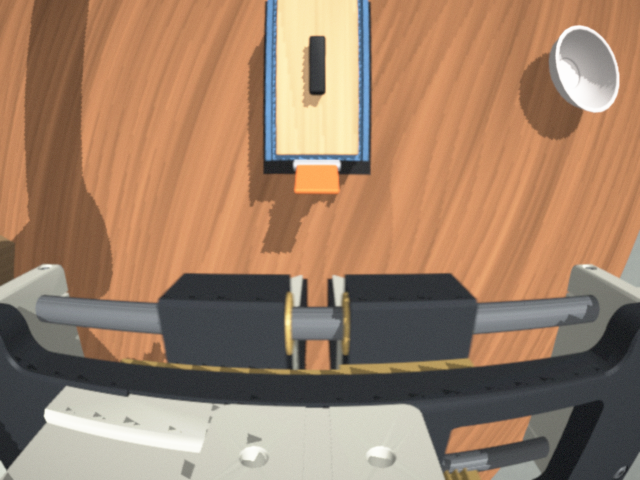

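The lid is seated between the guards, ridge at (317,65), the near flap leaning out at (317,180).

```bash
python3 -m jog '[[0,0,40,0,0,0],[0,0,40,0,0,0],[0,0,16,0,0,0],[10,0,0,0,0,0],[12,0,0,0,0,0],[12,0,0,0,0,0],[12,0,0,0,0,0],[12,0,0,0,0,0],[10,0,0,0,0,0],[5,0,0,0,0,0],[0,0,0,0,0,0],[0,0,0,0,0,0]]' 0
python3 -m jog '[[5,0,0,0,0,0],[0,0,5,0,0,0],[0,0,5,0,0,0],[0,0,5,0,0,0],[0,0,2.5,0,0,0],[0,0,0,0,0,0],[0,0,0,0,0,0]]' 0
```

```text
time: 19.85
tool_pos: [530.2, -349.1, 91.8]
tcp_rot: [-3.142, -0.003, 1.928]
contact_force: [-0.5, -0.1, 0.9]
grip_width: 0.5
finger_force: 0.4
time: 20.55
tool_pos: [528.4, -344.6, 74.1]
tcp_rot: [-3.141, -0.002, 1.927]
contact_force: [0.4, 0.2, -0.4]
grip_width: 0.1
finger_force: 0.0
```

```bash
python3 -m jog '[[0,0,1.5,0,0,0],[0,0,0,0,0,0],[0,0,0,0,0,0]]' 0;python3 -m jog '[[0,0,1.5,0,0,0],[0,0,0,0,0,0],[0,0,0,0,0,0]]' 0
```

```text
time: 20.85
tool_pos: [528.5, -344.5, 72.9]
tcp_rot: [3.141, -0.002, 1.927]
contact_force: [0.6, 0.2, -0.4]
grip_width: 0.4
finger_force: 0.0
time: 21.15
tool_pos: [528.6, -344.5, 71.8]
tcp_rot: [3.141, -0.002, 1.928]
contact_force: [-1.6, 1.4, 5.0]
grip_width: 0.7
finger_force: 1.9
```

```bash
python3 -m jog '[[0,0,-36,0,0,0],[0,0,-40,0,0,0],[0,0,-30,0,0,0],[45,0,0,0,0,0],[45,0,0,0,0,0],[45,0,0,0,0,0],[45,0,0,0,0,0],[0,0,0,0,0,0],[0,0,0,0,0,0],[0,0,0,0,0,0]]' 0
python3 - <<'E'
from h import *
o=bot.get_obs(); d=np.array(o["tool_pos"])[:2]-[511.5,-296.5]; print("cx",d@[-.349,.937],"cy",d@[.937,.349],o["tool_pos"][2])
E
```

```text
time: 22.15
tool_pos: [466.4, -177.0, 177.9]
tcp_rot: [3.141, -0.001, 1.927]
contact_force: [0.9, 0.4, 0.4]
grip_width: 0.1
finger_force: 0.0
cx 127.71933100437624 cy -0.585290005784703 177.89837642327075
```

```bash
python3 -m jog '[[0,0,36,0,0,0],[0,0,36,0,0,0],[0,0,14,0,0,0],[-10,0,0,0,0,0],[-12,0,0,0,0,0],[-12,0,0,0,0,0],[-12,0,0,0,0,0],[-12,0,0,0,0,0],[-10,0,0,0,0,0],[-4,0,0,0,0,0],[0,0,0,0,0,0],[0,0,0,0,0,0]]' 0
python3 -m jog '[[-5,0,0,0,0,0],[0,0,5,0,0,0],[0,0,5,0,0,0],[0,0,5,0,0,0],[0,0,3,0,0,0],[0,0,0,0,0,0],[0,0,0,0,0,0]]' 0
python3 -m jog '[[0,0,1.2,0,0,0],[0,0,0,0,0,0],[0,0,0,0,0,0]]' 0
```

```text
time: 23.35
tool_pos: [490.9, -243.5, 91.7]
tcp_rot: [3.141, -0.001, 1.927]
contact_force: [0.1, 1.2, -0.5]
grip_width: 0.7
finger_force: 0.0
time: 24.05
tool_pos: [492.2, -247.6, 73.2]
tcp_rot: [-3.141, -0.003, 1.928]
contact_force: [0.2, 0.7, -0.1]
grip_width: 0.7
finger_force: 0.0
time: 24.35
tool_pos: [492.4, -247.9, 72.4]
tcp_rot: [-3.142, -0.002, 1.928]
contact_force: [0.4, -0.1, -0.5]
grip_width: 0.7
finger_force: 0.0
```

Press a touch more, then rise and back off for a check.

```bash
python3 -m jog '[[0,0,1.3,0,0,0],[0,0,0,0,0,0],[0,0,0,0,0,0]]' 0
python3 -m jog '[[0,0,-36,0,0,0],[0,0,-40,0,0,0],[0,0,-40,0,0,0],[-45,0,-10,0,0,0],[-45,0,-10,0,0,0],[-45,0,-10,0,0,0],[-25,0,0,0,0,0],[0,0,0,0,0,0],[0,0,0,0,0,0]]' 0
python3 - <<'E'
from h import *
w=bot.capture("wrist"); s=bot.capture("scene"); t=bot.capture("top")
sc=cv2.resize(s[120:240,180:340],(400,300),interpolation=cv2.INTER_CUBIC)
ds=cv2.resize(s[230:440,260:560],(400,300),interpolation=cv2.INTER_CUBIC)
save(np.vstack([np.hstack([cv2.resize(w,(400,300)),sc]),np.hstack([ds,cv2.resize(t,(400,300))])]),"f")
print(bot.get_obs()["time"],bot.get_obs()["tool_pos"])
E
```

```text
time: 24.65
tool_pos: [492.6, -248.0, 71.7]
tcp_rot: [3.141, -0.002, 1.928]
contact_force: [-0.9, 1.0, 5.2]
grip_width: 0.5
finger_force: 2.5
time: 25.55
tool_pos: [548.0, -397.9, 215.7]
tcp_rot: [-3.141, -0.004, 1.927]
contact_force: [0.4, 0.0, -0.2]
grip_width: 0.3
finger_force: 0.0
25.7 [ 548.34538247 -396.84992598  216.85677908]
```

View pics/f.png

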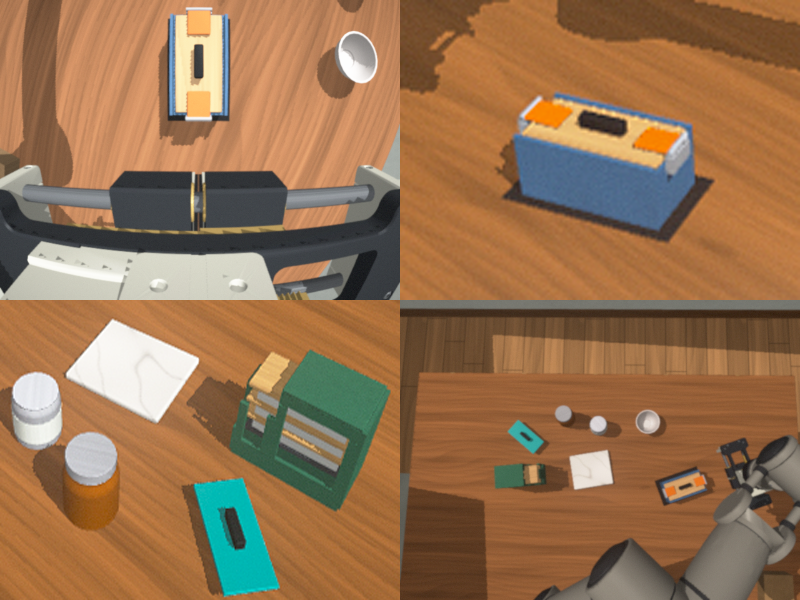

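The lid is seated, both flaps lie flat over its ends at (199,22) and (199,105), the next lid is up in the dispenser at (268,372), and the jar, tin and bowl stand where they were.

```bash
python3 -c "
from plant import bot
print(bot.close_job())"
```

```text
the job is handed in; nothing more can be done
None
```

The job is done and handed in at about 26 s: the top lid was drawn out, laid on the board, then seated in the container with both flaps folded flat, and the final pictures show the next lid up in the dispenser and the jar, tin and bowl where they were.

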